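# Roll the coffee tin onto its rubber strip

## Task

With the closed fingertips on top of the coffee tin that lies on the wooden board, roll it along the board, its label turning over with it, until it comes to rest on the dark rubber strip, lying along the strip and centred on the board's width. Do not lift it or push it from low on its side, and leave the cup, the milk pitcher and the tamper where they stand. Finish with the hand clear of everything.

Things in the scene. Friction and masses are not known exactly. Their poses are not given: they have to be found in the camera images.
- board: Pale wooden serving board, fixed on the counter: 190 (x) x 440 (y) x 15 mm thick, top face 15 mm above the counter. Origin: centre of its underside. The tin rolls along the board's long way, its y axis.
- strip: Flat dark rubber strip inlaid across the board somewhere near its middle, flush, no step to feel: 186 mm along its x (the board's width) x 36 mm along its y (the board's length). Origin: its centre, on the board's top face, 15 mm above the counter. Fixed to the board.
- tin: Bare metal coffee tin lying on its side near one end of the board, 90 to 180 mm from the strip: closed cylinder, diameter 80 mm, length 130 mm, 0.2 to 0.4 kg. Origin: its middle, on its axis, 55 mm above the counter. x: the cylinder's axis, at the start roughly along the strip. It rolls with slight resistance and soon stops. A tip pressed on top without slipping runs ahead of the axis: use several strokes.
- label (a point): Middle of the brown paper label (70 x 75 mm) on the tin's curved face, 40 mm from its axis. It is on top at the start and turns with the tin, so it goes underneath after half a turn (126 mm of rolling).
- cup: White ceramic cup without a handle, rim diameter 66 mm, 58 mm high, standing on the board near the end opposite the tin, beyond the strip. Origin: centre of its underside. Loose; to be left alone.
- pitcher: Steel milk pitcher, diameter 84 mm, 100 mm high, with a handle on its +y side, standing on the counter just beyond the board's far long side. Origin: centre of its underside. Loose; to be left alone.
- tamper: Steel coffee tamper, foot diameter 58 mm, 80 mm high, standing on the counter just beyond the board's far long side. Origin: centre of its underside. Loose; to be left alone.
Things that resemble listed ones, but are neither listed nor needed, are in the scene too. Leave any red look-alike of the tin alone.

How it is judged:
On the way:
1. the tin has truly rolled: its label, on top at the start, has gone over and below the tin's middle (height (world z) of label below 0.05 m and height (world z) of tin below 0.06 m), for 0.05 s.
At the end, for the whole second after the job is handed in: The tin lies at rest on the board with its axis over the rubber strip (within 18 mm of the strip's centre line), within 30 mm of the strip's middle along it, parallel to the strip within 0.25 rad; cup, pitcher and tamper upright and within 15 mm of where they stood (y of tin in the frame of strip between -0.018 and 0.018 m and x of tin in the frame of strip between -0.03 and 0.03 m and angle between the x axis of tin and the x axis of strip, either way round below 0.25 rad and height (world z) of tin between 0.05 and 0.06 m and linear speed of tin below 0.01 m/s and angular speed of tin below 0.25 rad/s and distance of each of cup, pitcher, tamper from where it was at the start of the episode below 0.015 m and angle between each of cup, pitcher, tamper's own z axis and vertical below 0.2 rad); the robot touches nothing.
It fails at once if the tin is lifted off the board (height (world z) of tin above 0.067 m).
It fails at once if the tin is pushed with the fingers low on its side, below its middle (contact force between the fingers and tin above 0.5 N and height (world z) of the grasp point below 0.068 m).
It fails at once if the cup, pitcher or tamper is disturbed (distance of any of cup, pitcher, tamper from where it was at the start of the episode above 0.015 m).
It also fails if it takes over 69 s, if anything falls off the work surface, if the arm or the gripper's body presses on something with over 40 N, if the wrist force passes 120 N, or if a joint passes its speed limit or range.

## Robot

A 6-joint arm with a two-finger parallel gripper is mounted at the origin on the work surface. World frame = base frame: x ahead of the robot, y to its left, z up, the work surface at z = 0. Lengths are in m, angles in rad, forces in N, time in s.
With the tool pointing down it reaches from about 0.3 to 0.875 m from the base axis. Payload 6.4 kg.
Tool frame: the origin (TCP) lies midway between the tips of the shut fingers; the grasp point (between the pads) lies ctrl.grip_depth behind it (ctrl.grip_depth is the distance from the TCP to the grasp point, in m); x points along the fingers, y is the direction in which the jaws open and shut, and the axes are right-handed (so a half turn about x gives the same grasp; the last joint's range is limited). The gripper opens to 85 mm and grips with 20 to 120 N. Pads are 22 mm wide; open, the fingers measure 114 mm over their backs; the gripper's body (76 mm by 85 mm) begins 54 mm behind the grasp point. The pads swing forward as they close: fully open they stand 13 mm farther back than shut.
Start: joints at [1.044, 0.181, 1.607, -0, 1.354, -0.206], TCP at [0.181, 0.546, 0.231] pointing down, gripper open.
Joint ranges: [-2.99, 2.99], [-0.89, 2.07], [0.3, 2.58], [-1.14, 4.28], [0, 2.63], [-3.12, 3.12]. Speed limits (rad/s): [2.57, 2.57, 3.01, 3.14, 3.14, 3.14].

## Interface

Orientations are given as a unit quaternion [w, x, y, z].
In Python, from bench import ctrl gives the robot as it stands.
- The arm moves only by the shell command python3 -m creep 'ROWS'. ROWS is text: rows parted by semicolons, each of 7 numbers parted by spaces: the opening, from 0 (shut) to 1 (fully open), then the shift along the tool's x, y, z in cm, then the turn, a rotation vector about the tool's x, y, z in rad. In form: claw x y z ax ay az; .... A call has 1 to 10 rows; each row shifts and turns the pose as measured when the row begins, along the tool's axes as they then stand; what a row does not reach is not made up. A row lasts 1/8 s, in which the tool goes at most 62.5 mm and 10.7 degrees, less where a joint would pass 70% of its speed; a pose out of reach is approached as far as the arm can. A call with a gripper value outside its range is refused whole. The fingers move at their own pace and stop on an object; the grip force is fixed at half the most. Time passes only in rows, so rows that do not move let the fingers close. It gives the time, the measured TCP pose, the force and the opening at its end, in the units of the state.
- ctrl.get_obs(): the state, without advancing time (a new reading comes with each control period).
- ctrl.camera(name): name is "side" or "top" or "wrist"; returns (picture, depth): 400x640x3 uint8, blue, green, red; 400x640 float32, m along the optical axis (not along the pixel's ray), 0 where there is no reading.
- ctrl.calibration(name): a dict with "mtx" (3x3 intrinsics, pixels), "R" (3x3) and "t" (3): a world point X has camera coordinates R X + t; the wrist camera has in their place "tool_from_camera" (4x4, takes a point from camera to tool coordinates, whose origin is the TCP and whose axes are the tool frame's). Camera axes: x right, y down, z forward; pixel columns grow to the right and rows downward; lengths in m; the calibration is good to about 2 mm. A picture is of the moment at which its call begins: read the wrist's pose just before it. calibration takes no time and is no camera call.
- ctrl.hand_in(): hands the job in, once; it reports no verdict.
Trained networks look in the newest picture that a camera, given by its name, has taken for a name from the list of things; names that differ only in an ending like _2 or _b are one class to them, and where a whole thing is asked for, a point or a joint stands for the part that bears it (a point fixed in the world has none). Each returns a list of dicts, best first, with "confidence" (0 to 1); they miss things now and then, are a little off and sometimes report something else, mostly with a low value. They report only what shows in the picture. A call takes as long as a camera call. They do not tell look-alikes from the thing itself.
- ctrl.find_in(query, camera): "rect" ([left, top, right, bottom] in pixels, round what is visible of it).
The state is a dict: "time_s": time; "q": joint angles; "dq": joint speeds; "joint_efforts": joint torques, N m; "eef_pos": TCP position; "eef_rot": TCP orientation; "wrist_force": force on the tool from outside, world axes, zero at the start; "torque": the same for the moment, N m; "opening": opening from 0.0 (shut) to 1.0 (fully open).
Only numpy, scipy, OpenCV 4.12 (cv2) and the standard library are available. Lean on these libraries where they do the work, as an engineer would, in place of code of your own. Each camera call takes 0.05 s, during which the arm holds its last target.

## Working session

There is one attempt and no reset: what is moved stays moved. The work goes in short steps, Python scripts to look and compute and a shell command to move; the robot and the scene stay as the last step left them, time stands still between calls to the robot, and variables do not carry over. Pictures are saved under pics/ and viewed, and the job is handed in when it is done.

```bash
ls; mkdir -p pics; python3 - <<'E'
from bench import ctrl
import cv2
o=ctrl.get_obs()
for k,v in o.items(): print(k,v)
print(ctrl.grip_depth)
for n in ("top","side"):
    p,d=ctrl.camera(n); cv2.imwrite(f"pics/{n}0.png",p)
    c=ctrl.calibration(n); print(n,c)
    for q in ("tin","label","strip","board","cup","pitcher","tamper"):
        print(q,[( [round(x) for x in r["rect"]],round(r["confidence"],2)) for r in ctrl.find_in(q,n)][:3])
E
```

```text
pics
time_s 0.0
q [ 1.04372178e+00  1.81566199e-01  1.60802308e+00 -2.21394582e-05
  1.35381525e+00 -2.06339862e-01]
dq [ 0.00085827 -0.00100367  0.0011753  -0.00132101  0.00091959 -0.00090917]
joint_efforts [ 6.72795818e-05 -4.44878411e+01 -3.51324499e+01 -4.10464281e-04
  9.28324676e-03  5.80815225e-06]
eef_pos [0.18099644 0.5451715  0.23036274]
eef_rot [ 0.69781111  0.11230895  0.69825621 -0.11351044]
wrist_force [ 0.40730124 -0.09949751 -1.26177615]
torque [ 0.0160691  -0.01170913 -0.0282247 ]
opening 1.0000837743739963
0.0187
top {'mtx': array([[426.40203757,   0.        , 316.20108801],
       [  0.        , 426.40203757, 208.16575698],
       [  0.        ,   0.        ,   1.        ]]), 'R': array([[ 1.84465477e-02, -9.99826191e-01,  2.70424858e-03],
       [-9.90010288e-01, -1.86434503e-02, -1.39757114e-01],
       [ 1.39783240e-01, -9.91976511e-05, -9.90182123e-01]]), 't': array([-0.06453074,  0.61126181,  1.09580882])}
tin [([367, 189, 395, 235], 0.98), ([414, 265, 478, 306], 0.85), ([422, 176, 475, 235], 0.75)]
label [([427, 181, 472, 231], 0.84), ([364, 187, 397, 240], 0
[... 295 characters left out ...]
    , 321.34461301],
       [  0.        , 478.15388478, 200.48407781],
       [  0.        ,   0.        ,   1.        ]]), 'R': array([[-0.98625951, -0.16502872,  0.00759627],
       [-0.09910711,  0.5542524 , -0.82642729],
       [ 0.13217399, -0.81582461, -0.56299222]]), 't': array([0.59017933, 0.19326957, 1.04769997])}
tin [([313, 139, 357, 174], 0.93), ([386, 147, 426, 194], 0.82), ([307, 172, 362, 203], 0.8)]
label [([308, 174, 361, 205], 0.88), ([384, 148, 423, 189], 0.72), ([310, 142, 357, 174], 0.56)]
strip [([288, 232, 366, 242], 0.65)]
board [([275, 185, 369, 308], 0.8)]
cup [([300, 242, 330, 282], 0.75)]
pitcher [([245, 155, 286, 204], 0.8)]
tamper [([232, 240, 258, 280], 0.72)]
```

View pics/top0.png

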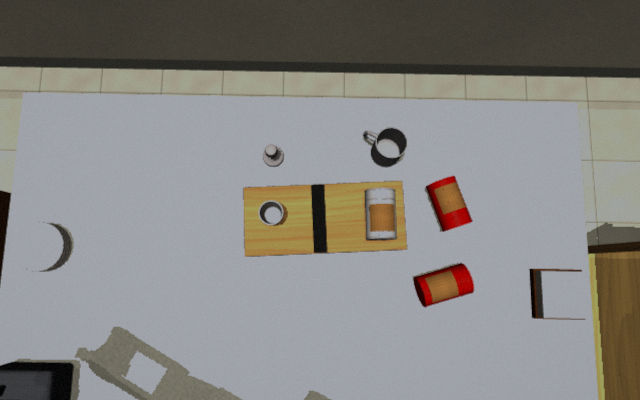

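View pics/side0.png

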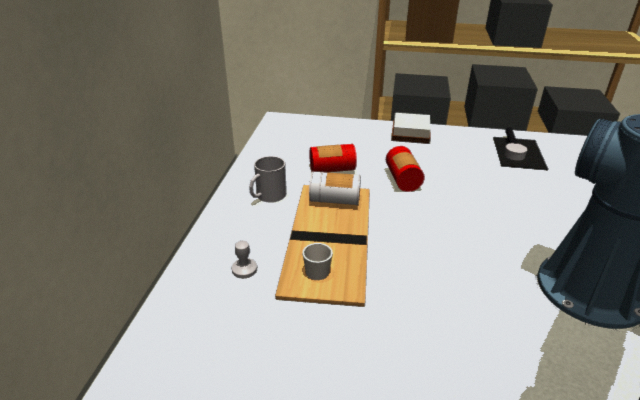

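The bare tin is at about (380,213) in the top view, near the board's right end. The strip is at (318,218) and the cup at (272,213). Two red look-alikes lie off the board. Next I measure positions from depth.

```bash
cat > h.py <<'E'
from bench import ctrl
import cv2, numpy as np
def world(n="top"):
    p,d=ctrl.camera(n); c=ctrl.calibration(n); K=c["mtx"]
    v,u=np.mgrid[:400,:640]
    X=np.stack([(u-K[0,2])/K[0,0]*d,(v-K[1,2])/K[1,1]*d,d],-1)
    W=(X-c["t"])@c["R"]   # R^T (X-t)
    W[d==0]=np.nan
    return p,W
def rect(P):
    (c,s,a)=cv2.minAreaRect((P[:,:2]*1000).astype(np.float32)); return np.round(c,1),np.round(s,1),round(a,1)
def tin(p,W,xr,yr):
    m=(W[...,2]>0.06)&(W[...,0]>xr[0])&(W[...,0]<xr[1])&(W[...,1]>yr[0])&(W[...,1]<yr[1])
    return m
E
python3 - <<'E'
from h import *
p,W=world()
hsv=cv2.cvtColor(p,cv2.COLOR_BGR2HSV)
V=hsv[...,2]
box=np.zeros(V.shape,bool); box[170:262,235:415]=1
lab,wood=None,None
wd=box&(abs(W[...,2]-.015)<.01)&(hsv[...,1]>90)
print("wood z",np.nanmedian(W[wd][:,2]),"board",rect(W[wd]))
st=box&(V<50)&(abs(W[...,2]-.015)<.01); st[:,:305]=0; st[:,332:]=0
print("strip",rect(W[st]),st.sum(), np.median(W[st],0))
S=W[st]; 
# fit
A=np.polyfit(S[:,0],S[:,1],1); print("strip slope",A)
print([ (round(x,3),np.round(c,3)) for x,c in []])
t=box&(W[...,2]>.03); t[:,:355]=0
T=W[t]; print("tin",rect(T),np.round([T.min(0),T.max(0)],3))
hi=T[T[:,2]>.08]; B=np.polyfit(hi[:,0],hi[:,1],1); print("tin slope",B,hi[:,:2].mean(0))
for nm,b in (("cup",(195,235,250,295)),("pitcher",(120,175,355,415)),("tamper",(135,175,255,290))):
    Q=W[b[0]:b[1],b[2]:b[3]].reshape(-1,3); Q=Q[Q[:,2]>(.035)]; print(nm,rect(Q),np.nanmax(Q[:,2]))
E
```

```text
wood z 0.0147453126274976 board (array([590.7, -75.1]), array([188.9, 438. ]), 3.5)
strip (array([590.6, -60. ]), array([183.2,  33.3]), 3.5) 810 [ 0.58930165 -0.06002523  0.0153291 ]
strip slope [ 0.05891301 -0.09481575]
[]
tin (array([ 597., -222.]), array([130.3,  79.9]), 1.6) [[ 0.531 -0.263  0.05 ]
 [ 0.662 -0.181  0.1  ]]
tin slope [ 0.02153756 -0.23381785] [ 0.5956986  -0.22098795]
cup (array([594. ,  64.1]), array([62.5, 62.6]), 2.1) 0.07980988690338675
pitcher (array([ 779.2, -232.3]), array([ 84.3, 107.8]), 2.1) 0.10644882352688911
tamper (array([760.3,  68.8]), array([28.9, 29.8]), 86.2) 0.0818513557030064
```

```bash
cat >> h.py <<'E'
from scipy.spatial.transform import Rotation as Ro
def tool():
    o=ctrl.get_obs(); q=o["eef_rot"]; return np.array(o["eef_pos"]),Ro.from_quat([q[1],q[2],q[3],q[0]]),o
def need(target,yaw_deg=None):
    P,R,o=tool()
    print("t",round(o["time_s"],2),"pos",P.round(4),"F",np.round(o["wrist_force"],1),"tool delta cm",(R.inv().apply(np.array(target)-P)*100).round(2))
    M=R.as_matrix(); print(M.round(3))
    if yaw_deg is not None:
        a=np.radians(yaw_deg); x=np.array([0,0,-1.]);y=np.array([np.cos(a),np.sin(a),0]);Rt=Ro.from_matrix(np.stack([x,y,np.cross(x,y)],1))
        print("rotvec",(R.inv()*Rt).as_rotvec().round(3))
E
python3 - <<'E'
from h import *
need([.597,-.234,.15],92)
need([.597,-.234,.15],-88)
need([.597,-.234,.15],3)
E
```

```text
t 0.85 pos [0.1813 0.5457 0.2313] F [ 0.2  0.7 -0.3] tool delta cm [  8.13 -60.88  64.04]
[[-0.     0.315  0.949]
 [-0.     0.949 -0.315]
 [-1.    -0.    -0.   ]]
rotvec [-0.356 -0.     0.   ]
t 0.85 pos [0.1813 0.5457 0.2313] F [ 0.2  0.7 -0.3] tool delta cm [  8.13 -60.88  64.04]
[[-0.     0.315  0.949]
 [-0.     0.949 -0.315]
 [-1.    -0.    -0.   ]]
rotvec [2.786 0.    0.   ]
t 0.85 pos [0.1813 0.5457 0.2313] F [ 0.2  0.7 -0.3] tool delta cm [  8.13 -60.88  64.04]
[[-0.     0.315  0.949]
 [-0.     0.949 -0.315]
 [-1.    -0.    -0.   ]]
rotvec [1.198 0.    0.   ]
```

```bash
python3 -m creep '0 0 0 0 -0.178 0 0; 0 0 0 0 -0.178 0 0; 0 0 -4.4 2.15 0 0 0; 0 0 -4.4 2.15 0 0 0; 0 0 -4.4 2.15 0 0 0; 0 0 -4.4 2.15 0 0 0; 0 0 -4.4 2.15 0 0 0; 0 0 -4.4 2.15 0 0 0; 0 0 -4.4 2.15 0 0 0; 0 0 -4.4 2.15 0 0 0'
python3 -m creep '0 0 -4.4 2.15 0 0 0; 0 0 -4.4 2.15 0 0 0; 0 0 -4.4 2.15 0 0 0; 0 0 -4.4 2.15 0 0 0; 0 0 -4.4 2.15 0 0 0; 0 0 -4.4 2.15 0 0 0; 0 0 -4.4 2.15 0 0 0; 0 0 0 0 0 0 0'
python3 -c "
from h import *
need([.597,-.236,.11],92)"
```

```text
time_s: 2.1
eef_pos: [0.3746, 0.1954, 0.2324]
eef_rot: [0.709, -0.018, 0.705, 0.02]
wrist_force: [0.1, 0.8, 0.3]
opening: 0.001
time_s: 3.1
eef_pos: [0.5475, -0.1185, 0.2347]
eef_rot: [0.711, -0.017, 0.703, 0.018]
wrist_force: [0.6, 0.0, -0.1]
opening: 0.002
t 3.1 pos [ 0.5475 -0.1185  0.2347] F [ 0.6  0.  -0.1] tool delta cm [ 12.5  -12.01   4.22]
[[ 0.011 -0.049  0.999]
 [ 0.002  0.999  0.049]
 [-1.     0.002  0.011]]
rotvec [ 0.015  0.011 -0.002]
```

```bash
python3 -m creep '0 0 -4.5 1.6 0 0.01 0; 0 0 -4.5 1.6 0 0 0; 0 2 -2.5 1 0.01 0 0; 0 3.5 0 0 0 0 0; 0 3.5 0 0 0 0 0; 0 1.5 0 0 0 0 0; 0 0 0 0 0 0 0'
python3 - <<'E'
from h import *
need([.597,-.236,.10],92)
p,W=world("top"); cv2.imwrite("pics/t1.png",p[120:270,220:480].repeat(3,0).repeat(3,1))
p,W=world("wrist") if 0 else ctrl.camera("wrist"); cv2.imwrite("pics/w1.png",p)
E
```

```text
time_s: 3.98
eef_pos: [0.5963, -0.2294, 0.1282]
eef_rot: [0.708, -0.014, 0.706, 0.016]
wrist_force: [-0.7, 0.4, 0.7]
opening: 0.001
t 3.98 pos [ 0.5963 -0.2294  0.1282] F [-0.7  0.4  0.7] tool delta cm [ 2.82 -0.67  0.03]
[[ 0.002 -0.042  0.999]
 [ 0.003  0.999  0.042]
 [-1.     0.003  0.002]]
rotvec [ 0.007  0.002 -0.003]
```

View pics/t1.png

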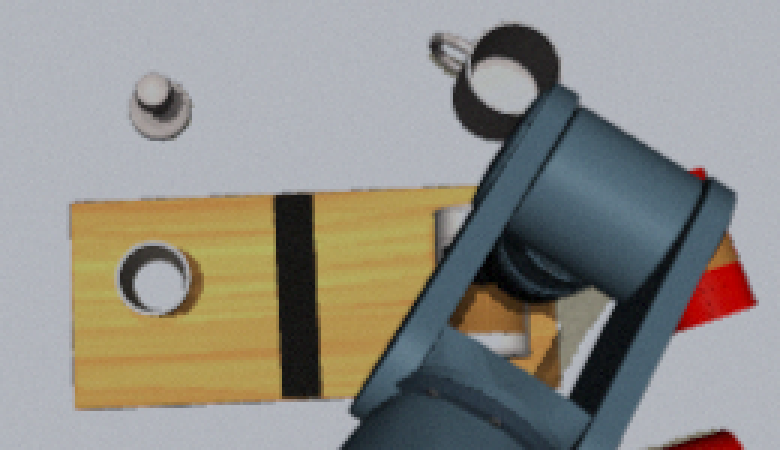

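View pics/w1.png

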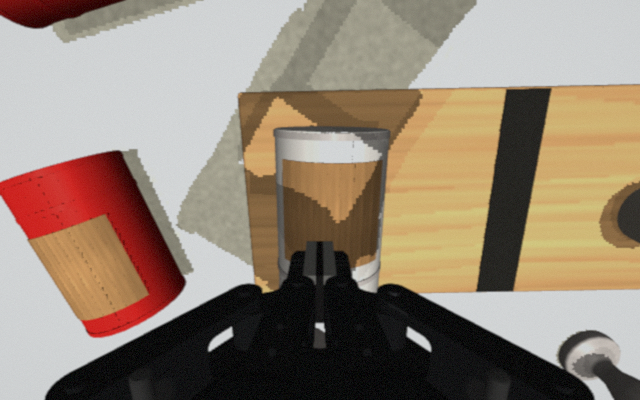

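The wrist view shows the shut fingertips (320,245) over the tin (275–388, 130–290), with the strip to the right at x≈515. The wrist camera can track the tin. Now I touch down just behind the tin's top line.

```bash
python3 -m creep '0 1.5 -0.65 0 0 0 0; 0 1.2 -0.3 0 0 0 0; 0 0.5 0 0 0 0 0; 0 0.3 0 0 0 0 0; 0 0.2 0 0 0 0 0;0 0.2 0 0 0 0 0'
python3 - <<'E'
from h import *
need([.597,-.236,.095],92)
E
```

```text
time_s: 4.82
eef_pos: [0.6, -0.2417, 0.0923]
eef_rot: [0.71, -0.016, 0.704, 0.014]
wrist_force: [-3.3, -2.1, 9.4]
opening: -0.0
t 4.83 pos [ 0.6    -0.2417  0.0923] F [-3.3 -2.1  9.4] tool delta cm [-0.27  0.58 -0.28]
[[ 0.009 -0.042  0.999]
 [-0.002  0.999  0.042]
 [-1.    -0.002  0.009]]
rotvec [0.007 0.009 0.002]
```

```bash
python3 -m creep '0 0 1.2 0 0 0 0; 0 0 1.2 0 0 0 0; 0 0.05 1.2 0 0 0 0'
python3 - <<'E'
from h import *
need([.597,-.236,.095],92)
E
cat >> h.py <<'E'
def wtin(save=None, yr=(-.30,.0), zmin=.06):
    P,R,o=tool(); p,d=ctrl.camera("wrist"); c=ctrl.calibration("wrist"); K=c["mtx"]; T=c["tool_from_camera"]
    v,u=np.mgrid[:400,:640]
    X=np.stack([(u-K[0,2])/K[0,0]*d,(v-K[1,2])/K[1,1]*d,d],-1)@T[:3,:3].T+T[:3,3]
    W=R.apply(X.reshape(-1,3)).reshape(X.shape)+P; W[d==0]=np.nan
    if save: cv2.imwrite(save,p)
    # tin pts: over the board, above tamper-free zone, excluding hand (tool x > 0 region near)
    x0=W[...,0]-.5907; y0=W[...,1]+.06
    xs=x0*.998+y0*.061; ys=-x0*.061+y0*.998
    hand=(d<.0) | ((X[...,0]<0.004)&(abs(X[...,1])<.06)&(X[...,2]>-.03))
    m=(abs(xs)<.09)&(ys>-.22)&(ys<.06)&(W[...,2]>.045)&(W[...,2]<.105)&~hand
    xs,ys,z=xs[m]*1000,ys[m]*1000,W[...,2][m]*1000
    from scipy.optimize import least_squares
    f=lambda q: np.hypot((ys-q[0]-q[1]*xs)*1/np.sqrt(1+q[1]**2),z-q[2])-40
    r=least_squares(f,[np.median(ys),0,55],loss="soft_l1",f_scale=2)
    print("n",m.sum(),"tin ys at xs=0:",r.x[0].round(1),"angle",r.x[1].round(3),"z",r.x[2].round(1),"res",np.median(abs(r.fun)).round(2),"xs range",np.percentile(xs,[1,99]).round(0))
    xi=P[0]-.5907; yi=P[1]+.06; print("tip strip-frame", round((xi*.998+yi*.061)*1000,1), round((-xi*.061+yi*.998)*1000,1), "z",P[2].round(4),"t",o["time_s"],"F",np.round(o["wrist_force"],1))
E
python3 -c "
from h import *
wtin('pics/w2.png')"
```

```text
time_s: 5.2
eef_pos: [0.5989, -0.2077, 0.095]
eef_rot: [0.711, -0.017, 0.703, 0.012]
wrist_force: [-1.7, -0.3, 3.0]
opening: -0.0
t 5.2 pos [ 0.5989 -0.2077  0.095 ] F [-1.7 -0.3  3. ] tool delta cm [ 0.02 -2.82 -0.3 ]
[[ 0.011 -0.041  0.999]
 [-0.006  0.999  0.041]
 [-1.    -0.007  0.011]]
rotvec [0.006 0.011 0.007]
n 15126 tin ys at xs=0: -145.0 angle -0.024 z 54.7 res 0.38 xs range [-66.  26.]
tip strip-frame -0.8 -147.9 z 0.095 t 5.2 F [-1.7 -0.3  3. ]
```

View pics/w2.png

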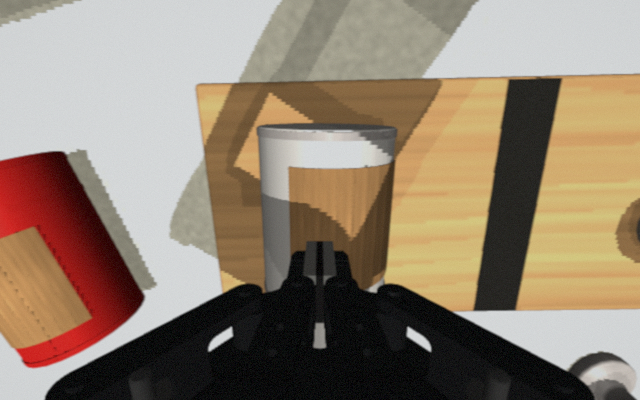

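```bash
python3 -m creep '0 0.1 1.2 0 0 0 0; 0 0.1 1.2 0 0 0 0; 0 0.05 0.6 0 0 0 0; 0 -1 0 0 0 0 0; 0 -0.5 0 0 0 0 0; 0 0 -1 0 0 0 0'
python3 -c "
from h import *
wtin('pics/w3.png')"
```

```text
time_s: 6.0
eef_pos: [0.5988, -0.184, 0.11]
eef_rot: [0.711, -0.018, 0.703, 0.013]
wrist_force: [0.7, -0.9, -0.1]
opening: -0.003
n 17225 tin ys at xs=0: -123.3 angle -0.028 z 54.6 res 0.39 xs range [-65.  42.]
tip strip-frame 0.5 -124.2 z 0.11 t 6.0 F [ 0.7 -0.9 -0.1]
```

```bash
python3 -m creep '0 0 -1.6 0 0 0 0; 0 0.7 0 0 0 0 0; 0 0.7 0 0 0 0 0; 0 0.3 0 0 0 0 0'
python3 -c "
from h import *
wtin('pics/w3.png')"
```

```text
time_s: 6.55
eef_pos: [0.5994, -0.205, 0.0913]
eef_rot: [0.711, -0.017, 0.703, 0.012]
wrist_force: [-3.4, -2.0, 12.8]
opening: -0.001
n 13370 tin ys at xs=0: -123.4 angle -0.023 z 54.5 res 0.39 xs range [-66.  45.]
tip strip-frame -0.2 -145.2 z 0.0913 t 6.55 F [-3.4 -2.  12.8]
```

```bash
python3 -m creep '0 -0.05 1.2 0 0 0 0; 0 0 1.2 0 0 0 0; 0 0.05 1.2 0 0 0 0; 0 0.1 1.2 0 0 0 0; 0 0.1 1.2 0 0 0 0; 0 0.1 0.6 0 0 0 0; 0 -1 0 0 0 0 0; 0 -0.5 0 0 0 0 0; 0 0 -1.5 0 0 0 0'
python3 -c "
from h import *
wtin('pics/w4.png')"
```

```text
time_s: 7.72
eef_pos: [0.5978, -0.1509, 0.1106]
eef_rot: [0.712, -0.021, 0.702, 0.011]
wrist_force: [0.4, -0.0, -0.2]
opening: 0.004
n 17129 tin ys at xs=0: -85.0 angle -0.029 z 54.3 res 0.35 xs range [-64.  39.]
tip strip-frame 1.5 -91.2 z 0.1106 t 7.725 F [ 0.4 -0.  -0.2]
```

```bash
python3 -m creep '0 0 -1.2 0 0 0 0; 0 0.7 0 0 0 0 0; 0 0.7 0 0 0 0 0; 0 0.3 0 0 0 0 0; 0 -0.05 1.2 0 0 0 0; 0 0 1.2 0 0 0 0; 0 0.05 1.2 0 0 0 0; 0 0.1 1.2 0 0 0 0; 0 0.1 1.2 0 0 0 0; 0 0.1 0.6 0 0 0 0'
python3 -m creep '0 -1 0 0 0 0 0; 0 -0.5 0 0 0 0 0; 0 0 -1.5 0 0 0 0; 0 0 0 0 0 0 0'
python3 -c "
from h import *
wtin('pics/w5.png')"
```

```text
time_s: 9.02
eef_pos: [0.5958, -0.1008, 0.0947]
eef_rot: [0.712, -0.022, 0.702, 0.008]
wrist_force: [-2.9, -0.7, 5.3]
opening: -0.003
time_s: 9.52
eef_pos: [0.5967, -0.1153, 0.1115]
eef_rot: [0.712, -0.023, 0.702, 0.009]
wrist_force: [0.2, 0.3, -0.8]
opening: -0.001
n 16906 tin ys at xs=0: -45.9 angle -0.03 z 54.3 res 0.34 xs range [-63.  38.]
tip strip-frame 2.6 -55.6 z 0.1115 t 9.525 F [ 0.2  0.3 -0.8]
```

View pics/w5.png

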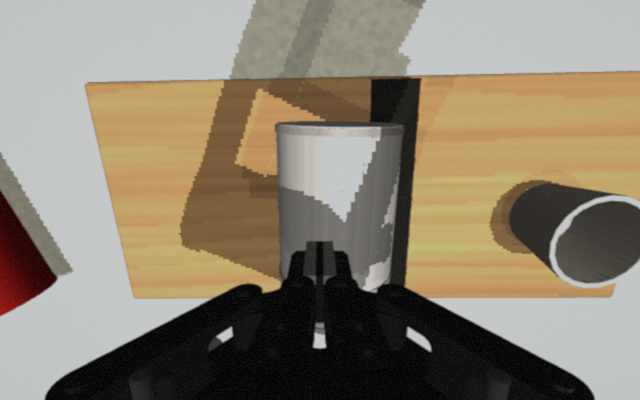

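The label is now out of sight, turned past the side, and the tin is 46 mm short of the strip centre. Next comes one similar stroke.

```bash
python3 -m creep '0 0 -0.9 0 0 0 0; 0 0.7 0 0 0 0 0; 0 0.7 0 0 0 0 0; 0 0.3 0 0 0 0 0; 0 -0.05 1.2 0 0 0 0; 0 0 1.2 0 0 0 0; 0 0.05 1.2 0 0 0 0; 0 0.1 1.2 0 0 0 0; 0 0.1 1.2 0 0 0 0; 0 0.1 0.5 0 0 0 0'
python3 -m creep '0 -1 0 0 0 0 0; 0 -0.5 0 0 0 0 0; 0 0 -1.5 0 0 0 0; 0 0 0 0 0 0 0'
python3 -c "
from h import *
wtin('pics/w6.png')"
```

```text
time_s: 10.82
eef_pos: [0.5945, -0.0598, 0.0942]
eef_rot: [0.712, -0.025, 0.702, 0.007]
wrist_force: [-2.4, 0.4, 4.5]
opening: -0.003
time_s: 11.32
eef_pos: [0.5953, -0.0751, 0.1108]
eef_rot: [0.712, -0.025, 0.702, 0.007]
wrist_force: [-0.2, 0.8, 0.4]
opening: 0.001
n 17034 tin ys at xs=0: -10.4 angle -0.03 z 54.3 res 0.33 xs range [-62.  42.]
tip strip-frame 3.6 -15.3 z 0.1108 t 11.325 F [-0.2  0.8  0.4]
```

```bash
python3 -m creep '0 0.7 -0.3 0 0 0 0; 0 0.7 0 0 0 0 0; 0 0.3 0 0 0 0 0; 0 0.1 0.7 0 0 0 0; 0 0.1 0.7 0 0 0 0; 0 0.1 0.4 0 0 0 0; 0 -0.5 0 0 0 0 0; 0 -1.5 0 0 0 0 0; 0 -0.5 -1 0 0 0 0; 0 0 0 0 0 0 0'
python3 -c "
from h import *
wtin('pics/w7.png')"
```

```text
time_s: 12.62
eef_pos: [0.595, -0.0723, 0.1211]
eef_rot: [0.711, -0.027, 0.702, 0.006]
wrist_force: [0.2, 1.1, -0.1]
opening: 0.001
n 16085 tin ys at xs=0: -1.7 angle -0.029 z 54.3 res 0.34 xs range [-62.  41.]
tip strip-frame 3.6 -12.5 z 0.1211 t 12.625 F [ 0.2  1.1 -0.1]
```

Centred within about 2 mm. I'll retract the hand and check with the fixed cameras.

```bash
python3 -m creep '0 -5 0 0 0 0 0; 0 -5 0 0 0 0 0; 0 -3 0 -4 0 0 0; 0 0 0 -6 0 0 0; 0 0 0 -6 0 0 0; 0 0 0 -6 0 0 0; 0 0 0 0 0 0 0; 0 0 0 0 0 0 0'
python3 - <<'E'
from h import *
p,W=world(); cv2.imwrite("pics/t8.png",p[120:270,220:480].repeat(3,0).repeat(3,1))
T=W[170:262,290:350].reshape(-1,3); T=T[(T[:,2]>.03)&(T[:,2]<.11)]
print("tin",rect(T),"zmax",T[:,2].max().round(3)); 
for nm,b in (("cup",(195,235,250,295)),("pitcher",(120,175,355,415)),("tamper",(135,175,255,290))):
    Q=W[b[0]:b[1],b[2]:b[3]].reshape(-1,3); Q=Q[Q[:,2]>(.035)]; print(nm,rect(Q),np.nanmax(Q[:,2]))
p,_=ctrl.camera("side"); cv2.imwrite("pics/s8.png",p)
E
```

```text
time_s: 13.68
eef_pos: [0.3667, -0.0788, 0.2499]
eef_rot: [0.711, -0.026, 0.703, 0.006]
wrist_force: [0.5, 0.2, -0.2]
opening: -0.002
tin (array([591.7, -62.6]), array([131.1,  80.4]), 2.8) zmax 0.101
cup (array([593.9,  64.2]), array([62.4, 62.6]), 1.1) 0.07775993075642436
pitcher (array([ 790.7, -238.9]), array([108. ,  83.9]), 29.1) 0.10418749276122127
tamper (array([760.4,  68.6]), array([29.2, 28.8]), 87.8) 0.08214451971751553
```

View pics/t8.png

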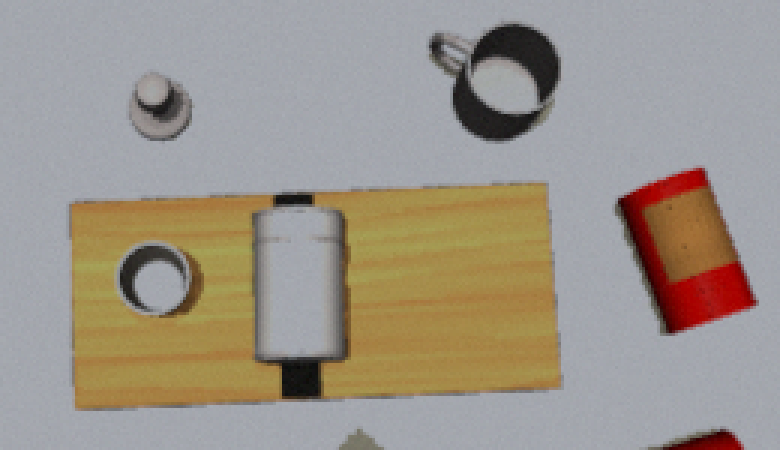

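View pics/s8.png

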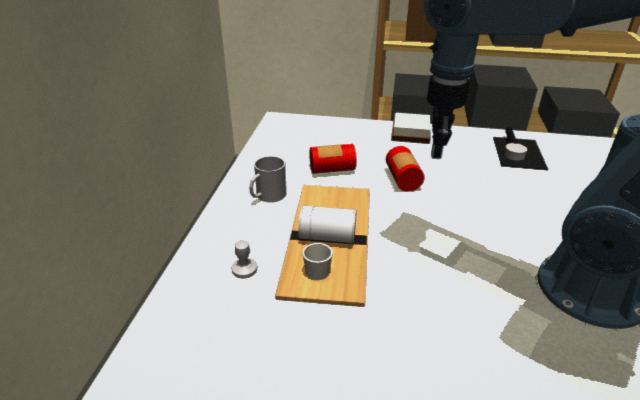

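The tin lies on the strip with its label underneath. The pitcher's fitted rectangle came out differently, but in the picture it sits at the same pixels as before (handle at 450,50, rim at 510,80), so I put this down to rectangle fitting around the handle.

```bash
python3 -c "
from bench import ctrl
print(ctrl.hand_in())"
```

```text
the job is handed in; nothing more can be done
None
```

I rolled the tin onto the rubber strip with five top strokes of the shut fingertips and one short correcting stroke. I then backed the hand away and handed in at about 14 s. I was given no verdict.

- **Tin:** it lies at (592, −63) mm, while the strip's centre is at (591, −60) mm. That is 2–3 mm off the centre line and about 1 mm off the middle along the strip. The top camera puts it about 0.01 rad from parallel; the wrist camera's fit gave 0.03 rad. Its height is unchanged and the label is out of sight underneath.
- **Cup and tamper:** both stand within about 0.3 mm of where they were.
- **Pitcher:** its fitted rectangle disagreed with the first one by about 13 mm and in angle. In the pictures it sits at the same pixels as at the start, and the hand never went near it. I take the difference as a rectangle-fitting artefact around the handle.
- **Forces and hand:** the wrist force readings peaked at about 13 N while pressing. The hand finished at 0.25 m height, clear of everything.

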